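Lock the reagent box

ROBOT

A 7-joint arm with a two-finger parallel gripper is mounted at the origin on the work surface. World frame = base frame: x ahead of the robot, y to its left, z up, the work surface at z = 0. Lengths are in m, angles in rad, forces in N, time in s.
With the tool pointing down it reaches from about 0.425 to 0.875 m from the base axis. Payload 4.7 kg.
Tool frame: the origin (TCP) lies midway between the tips of the shut fingers; the grasp point (between the pads) lies 19 mm behind it; z points along the fingers, x is the direction in which the jaws open and shut, and the axes are right-handed (so a half turn about z gives the same grasp; the last joint's range is limited). The gripper opens to 87 mm and grips with 3 to 60 N. Pads are 19 mm wide; open, the fingers measure 117 mm over their backs; the gripper's body (75 mm by 190 mm) begins 51 mm behind the grasp point.
Start: joints at [-1.1, 0.321, -0.07, 1.45, 0.023, 1.371, -0.057], TCP at [0.287, 0.583, 0.223] pointing down, gripper open.
Joint ranges: [-2.86, 2.86], [-0.3, 2.09], [-1.38, 1.24], [0.06, 2.45], [-1.56, 4.7], [0.09, 2.05], [-2.69, 2.69]. Speed limits (rad/s): [2.57, 2.57, 3.14, 3.14, 3.14, 3.14, 3.14].

INTERFACE

Orientations are given as a rotation vector (axis times angle).
In Python, from bench import get_state, eyes, ticket gives the robot as it stands.
- The arm moves only by the tool carry_out, never from a script. Its argument "motion" is a list of rows, each a list of 2 entries, a list of its own where there are three numbers: the shift along the world's x, y, z in m, then the turn about the world's z in rad. A call has 1 to 20 rows; each row is the pose to reach, as a shift and turn from the pose commanded when the call began; what a row does not reach only later rows make up. A row lasts 1/10 s, in which the tool goes at most 50 mm and 8.59 degrees, less where a joint would pass 70% of its speed; a pose out of reach is approached as far as the arm can. A call with a gripper value outside its range is refused whole. "grip" is the gripper command: -1 is fully open, 1 is shut, values between are in proportion, set as the call begins (left out, the last holds). The fingers move at their own pace and stop on an object; "squeeze" is the grip in N (left out, the last holds). Time passes only in rows, so rows that repeat a pose let the fingers close. It gives the time, the measured TCP pose, the force and the opening at its end, in the units of the state.
- get_state(): the state, without advancing time (a new reading comes with each control period).
- eyes.get_image(name): name is "scene" or "side" or "wrist"; returns a dict with "pixels" (480x640x3 uint8, blue, green, red), "mtx" (3x3 intrinsics, pixels), "extrinsics" (4x4, takes a point from camera to world coordinates). Camera axes: x right, y down, z forward; pixel columns grow to the right and rows downward; lengths in m; the calibration is good to about 2 mm. The wrist camera is an equidistant fisheye: a pixel r from the principal point sees the ray r / f radians off the axis. A picture is of the moment at which its call begins. There is no depth.
- ticket.close_job(): hands the job in, once; it reports no verdict.
The state is a dict: "time": time; "joint_positions": joint angles; "qd": joint speeds; "joint_torque": joint torques, N m; "position": TCP position; "tool_rot": TCP orientation; "ft_force": force on the tool from outside, world axes, zero at the start; "torque": the same for the moment, N m; "grip_width": opening from 0.0 (shut) to 1.0 (fully open).
Only numpy, scipy, OpenCV 4.12 (cv2) and the standard library are available. Lean on these libraries where they do the work, as an engineer would, in place of code of your own. Each camera call takes 0.05 s, during which the arm holds its last target. There are 200 camera calls.

TASK

Lock up the blue reagent box: close its lid fully, fetch the loose steel padlock shackle from the vial rack, put its two legs down through both holes of the lid's hasp tab into the padlock body, and press it home until the hidden pawl clicks and it stays down by itself. Press firmly but do not force or ram anything: if it binds, feel your way instead of leaning on it, and stop as soon as it has clicked. Leave the vials, jars, bottle, beaker and key as they are.

Things in the scene. Friction and masses are not known exactly. Their poses are not given: they have to be found in the camera images.
- lid (a joint): Friction-hinged steel lid of the blue box (170 mm front to back, 240 mm wide, 4 mm thick). 0 = fully closed, positive = open (rad); it stays where it is left and swings easily, with a few newtons at its front edge. The hinge runs along the back edge of the box.
- lid_push (a point): A point on the lid's outer face, 15 mm in from its front edge and 70 mm to the side (+y) of the hasp tab: a clear place to push the lid shut. It moves with the lid; 155 mm from the hinge axis along the lid.
- lid_hinge (a point): Middle of the lid's hinge axis (along its y axis) at the back top edge of the box, 100 mm above the bench; the lid lies 0 to 4 mm above this level when closed. Its axes turn with the lid.
- box: Blue steel reagent box, fixed to the bench, 170 x 240 x 100 mm, open top, origin under its centre; x points from its front (padlock side) to its hinge side, z up. The padlock shroud sticks out 42 mm in front, to 80 mm high.
- hasp (a point): Fixed to the box: midpoint between the two hasp holes, on the top face of the lid's hasp tab as it lies when the lid is closed, 103 mm above the bench. Axes as the box. The holes are slots at y = +19 and -19 mm, 14 mm wide (x) and 20 mm long (y). The tab (steel, 3 mm thick, 72 mm along y, 36 mm along x) sticks out from the lid's front edge; the lid's outer face is 1 mm higher and begins 21 mm behind (+x).
- padlock (a point): Fixed to the box, straight below the hasp point: centre of the shroud floor, 22 mm above the bench. The brass padlock body (30 x 62 x 50 mm) sits in the wider shroud on packing, never quite alike: its top face lies 5 to 21 mm below the hasp point and its middle up to 3.5 mm to either side along y; neither is measured. In its top are two 11.4 mm bores at y = +19 and -19 mm from its middle.
- bores (a point): Fixed to the box, 13 mm below the hasp point: the usual middle of the padlock's top face. The spring pawls (one to each leg) click when the leg tips are 25 mm deep in the bores, which end at 27 mm. From 5 mm deep on, pawls and ejector springs resist, never more than 15 N in all, most just before the click. Let go too early and the springs lift the shackle back to about 5 mm deep; once clicked it stays 25 mm deep.
- shackle_mid (a point): Centre of the loose shackle, half-way up: an upright U of 10 mm steel bar, 77 mm tall, 48 mm wide over its legs, 0.12 kg. z up, y from leg to leg (legs at y = +19 and -19 mm; either way round fits). The leg tips, tapered over their last 6 mm to 7 mm across, are 38.5 mm below this point, the upper face of the top bar 38.5 mm above it.
- shackle_bow (a point): Centre of the shackle's top bar, 33.5 mm above its middle: where to grip it from above, closing across the bar (along the shackle's x). The bar is 10 mm thick and straight for 12 mm, then bends down in corners of 13 mm.
- rack: White vial rack, fixed, 50 x 183 x 40 mm, origin under its centre, long side along its y. The shackle starts standing in two of its 15 mm square cells, its tips 5 mm above the bench; no vial is within 45 mm of the shackle's centre.
- vial_a_mid (a point): Centre of a small capped glass vial (14 mm wide, 47 mm tall) standing in the rack; leave alone.
- vial_b_mid (a point): Centre of the second vial, same size; leave alone.
- vial_c_mid (a point): Centre of the third vial, same size; leave alone.
- jar_in_a: Amber jar (48 mm wide, 70 mm tall) inside the box, origin at its underside; leave alone.
- jar_in_b: White jar (48 mm wide, 70 mm tall) inside the box, origin at its underside; leave alone.
- reagent: Amber reagent bottle (68 mm wide, 130 mm tall) on the bench, origin at its underside; leave alone.
- beaker: Glass beaker (66 mm wide, 75 mm tall) on the bench, origin at its underside; leave alone.
- key: Brass padlock key with a yellow tag, 86 mm long, lying on the bench, origin at the underside of its bow; not needed, leave alone.
Mind the look-alikes: they are no part of the job. Of the things shaped like the part that bears shackle_mid, the bare steel one is meant.

How it is judged:
By the outcome, as a careful person would: the job done as asked, in the order asked, and still so for the second after the job is handed in, with the robot touching nothing.
It also fails if it takes over 72 s, if anything falls off the work surface, if the arm or the gripper's body presses on something with over 40 N, if the wrist force passes 120 N, or if a joint passes its speed limit or range.

## Working session

There is one attempt and no reset: what is moved stays moved. The work goes in short steps, Python scripts to look and compute and a tool call to move; the robot and the scene stay as the last step left them, time stands still between calls to the robot, and variables do not carry over. Pictures are saved under pics/ and viewed, about 8 in all and at most 12, crops included, and the job is handed in when it is done.

Besides the shell and the picture viewer there is one more tool, called as name(argument=value, ...), one argument or row to a line, values as JSON. carry_out: Moves the arm, as the interface text tells. Its arguments: {"type":"object","properties":{"motion":{"type":"array","items":{"type":"array"}},"grip":{"type":"number"},"squeeze":{"type":"number"}},"required":["motion"]}

```bash
mkdir -p pics; ls; cat > h.py <<'E'
import numpy as np, cv2
from bench import get_state, eyes, ticket
def grab(n,save=None):
    d=eyes.get_image(n); np.savez(f'/tmp/{n}.npz',p=d['pixels'],K=d['mtx'],E=d['extrinsics'])
    if save: cv2.imwrite('pics/'+save,d['pixels'])
    return d['pixels'],np.array(d['mtx']),np.array(d['extrinsics'])
def load(n):
    d=np.load(f'/tmp/{n}.npz'); return d['p'],d['K'],d['E']
def ray(K,E,u,v,fish=False):
    x=(u-K[0,2])/K[0,0]; y=(v-K[1,2])/K[1,1]
    if fish:
        r=np.hypot(x,y); s=np.sin(r)/r if r>1e-9 else 1; c=np.array([x*s,y*s,np.cos(r)])
    else: c=np.array([x,y,1.])
    return E[:3,3],E[:3,:3]@(c/np.linalg.norm(c))
def onz(K,E,u,v,z,fish=False):
    o,d=ray(K,E,u,v,fish); return o+d*(z-o[2])/d[2]
def proj(K,E,P,fish=False):
    c=E[:3,:3].T@(np.asarray(P,float)-E[:3,3])
    if fish:
        a=np.arctan2(np.hypot(c[0],c[1]),c[2]); q=c[:2]/max(np.hypot(c[0],c[1]),1e-9)*a
    else: q=c[:2]/c[2]
    return K[0,0]*q[0]+K[0,2],K[1,1]*q[1]+K[1,2]
def tri(r1,r2):
    (o1,d1),(o2,d2)=r1,r2
    t=np.linalg.lstsq(np.c_[d1,-d2],o2-o1,rcond=None)[0]
    a,b=o1+t[0]*d1,o2+t[1]*d2; return (a+b)/2,np.linalg.norm(a-b)
E
python3 - <<'E'
from h import *
for n in ('scene','side','wrist'):
    p,K,X=grab(n,n+'0.png'); print(n,K.round(1).tolist(),X.round(3).tolist())
s=get_state(); print(s['time'],s['position'],s['tool_rot'],s['ft_force'],s['grip_width'])
E
```

```text
pics
scene [[507.6, 0.0, 323.2], [0.0, 507.6, 227.6], [0.0, 0.0, 1.0]] [[-0.694, 0.448, -0.564, 1.186], [0.72, 0.449, -0.529, 0.593], [0.017, -0.773, -0.634, 0.759], [0.0, 0.0, 0.0, 1.0]]
side [[610.2, 0.0, 320.1], [0.0, 610.2, 237.8], [0.0, 0.0, 1.0]] [[0.9, -0.197, 0.388, 0.099], [-0.435, -0.454, 0.778, -0.949], [0.023, -0.869, -0.494, 0.689], [0.0, 0.0, 0.0, 1.0]]
wrist [[371.6, 0.0, 319.8], [0.0, 371.6, 236.5], [0.0, 0.0, 1.0]] [[0.442, 0.862, 0.248, 0.218], [0.897, -0.424, -0.125, 0.616], [-0.002, 0.278, -0.961, 0.383], [0.0, 0.0, 0.0, 1.0]]
0.15 [0.28655809 0.58297886 0.22170032] [ 2.66599542e+00  1.66038772e+00 -1.82699621e-03] [-0.24865971  0.6210669   0.3888966 ] 1.0003245651609345
```

View pics/scene0.png

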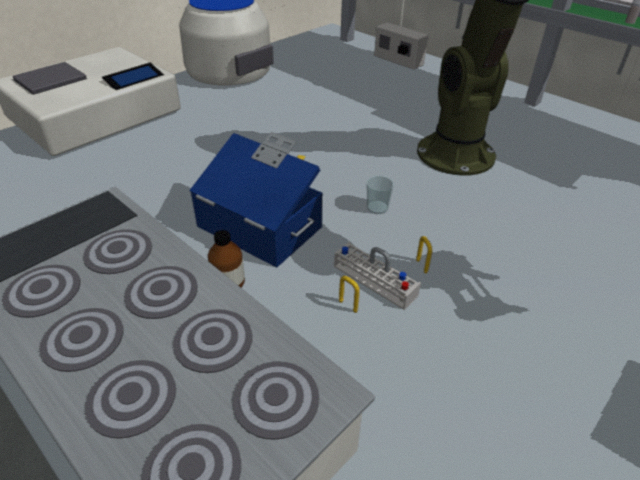

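View pics/side0.png

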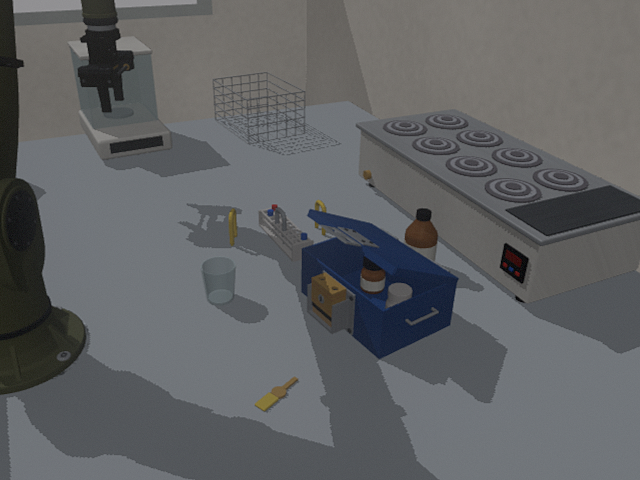

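The scene view shows the box from its hinge side around (258,195), with the lid half open. The bare shackle stands in the rack at (380,257), with yellow look-alikes at (349,290) and (425,252). The side view shows the padlock front at (330,295) and the shackle at (279,215). I'll enlarge both for pixel picks.

```bash
python3 - <<'E'
from h import *
a=load('scene')[0][125:325,180:445]; b=load('side')[0][190:370,230:470]
A=cv2.resize(a,(795,600),interpolation=cv2.INTER_CUBIC); cv2.imwrite('pics/c1.png',A)
B=cv2.resize(b,(800,600),interpolation=cv2.INTER_CUBIC); cv2.imwrite('pics/c2.png',B)
E
```

```text
(no output)
```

View pics/c1.png

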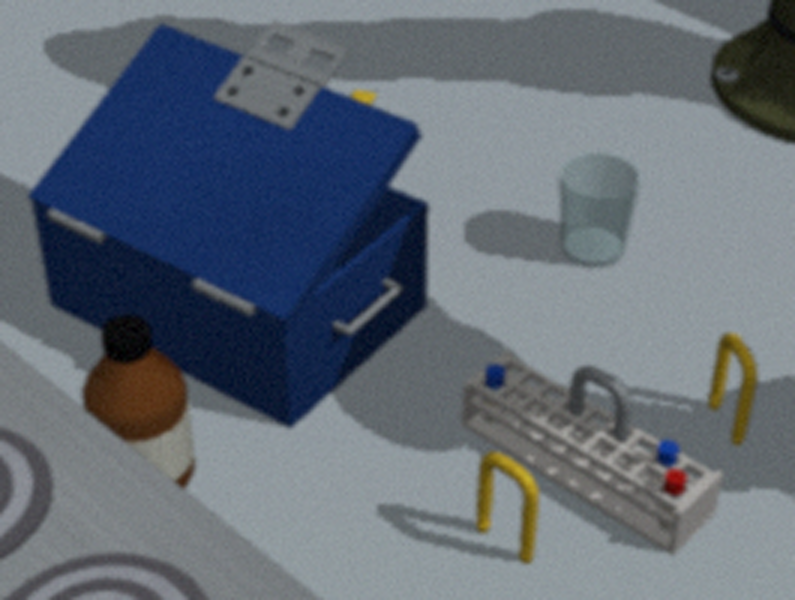

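View pics/c2.png

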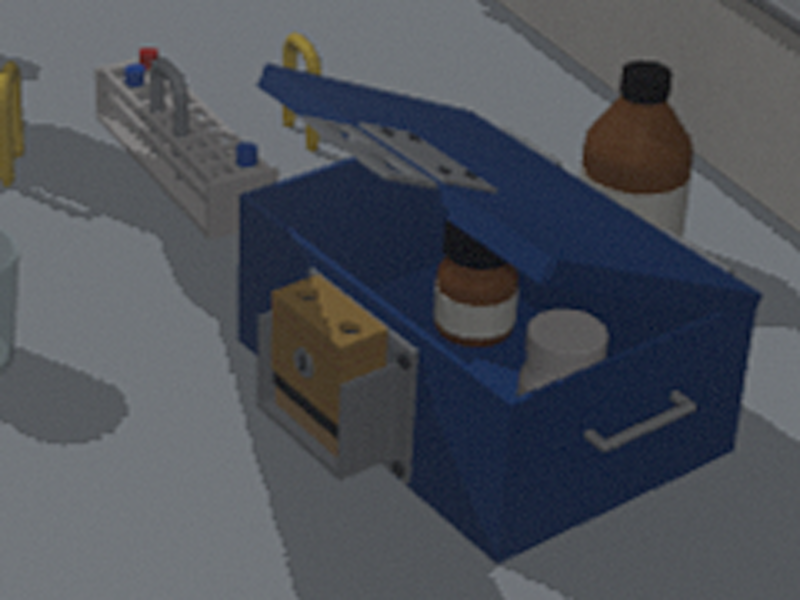

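Both crops are clear. Side crop: padlock bores at (307,295) and (350,328), bow at (170,62). Scene crop: bow at (601,372), lid front corners at (165,25) and (420,130). Next I'll fit poses from these picks.

```bash
cat > fit.py <<'E'
from h import *
from scipy.optimize import least_squares
S=load('scene')[1:];D=load('side')[1:]
sc=lambda u,v:((u+.5)/3-.5+180,(v+.5)/3-.5+125)
sd=lambda u,v:((u+.5)*.3-.5+230,(v+.5)*.3-.5+190)
obs=[(S,sc(52,302),(.085,-.12,0)),(S,sc(290,425),(.085,.12,0)),(S,sc(427,205),(-.085,.12,.1)),
(D,sd(240,195),(-.085,.12,.1)),(D,sd(513,403),(-.085,-.12,.1)),(D,sd(498,560),(-.085,-.12,0)),(D,sd(737,448),(.085,-.12,0)),(D,sd(240,345),(-.085,.12,0))]
def W(p,P):
    c,s=np.cos(p[2]),np.sin(p[2]); return np.array([p[0]+c*P[0]-s*P[1],p[1]+s*P[0]+c*P[1],P[2]])
def L(p,P): # lid frame pt: dist from hinge d, y, thickness h
    a=p[3]; d,y,h=P; return W(p,(.085-d*np.cos(a)+h*np.sin(a)*1,y,.1+d*np.sin(a)+h*np.cos(a)))
lid=[(S,sc(165,25),(.17,-.12,.004)),(S,sc(420,130),(.17,.12,.004)),(D,sd(265,70),(.17,.12,.004))]
def res(p): return np.concatenate([np.subtract(proj(*c,W(p,P)),q) for c,q,P in obs]+[np.subtract(proj(*c,L(p,P)),q) for c,q,P in lid])
r=least_squares(res,[.6,-.1,-.3 if 0 else .5,.5],loss='soft_l1'); p=r.x
print('box',p.round(4),'res',r.fun.round(1))
print('hasp nominal',W(p,(-.106,0,.103)),'lid_push',L(p,(.155,.07,.004)))
b,e=tri(ray(*S,*sc(601,370)),ray(*D,*sd(170,60)));print('bow top',b,e)
for n,q in (('L',sd(307,295)),('R',sd(350,328))):
  for z in (.082,.09,.098):
    w=onz(*D,*q,z); c,s=np.cos(p[2]),np.sin(p[2]); d=w[:2]-p[:2]; print(n,z,w[:2],'in box',(c*d[0]+s*d[1]).round(4),(-s*d[0]+c*d[1]).round(4))
rk=[onz(*S,*sc(u,v),.04)[:2] for u,v in ((465,390),(500,355),(718,475),(672,547))]; print('rack',np.array(rk).round(4).tolist())
for v in ((577,407),(620,432)): print('leg',onz(*S,*sc(*v),.045))
E
python3 fit.py
```

```text
box [ 0.6159 -0.1477  0.1609  0.429 ] res [-0.4  1.2  0.3  1.7  0.5 -0.3 -0.2 -0.3 -0.2  0.9 -0.   1.4 -0.7  1.
 -0.6 -1.7 -0.6  1.7 -1.2 -0.1  0.4  0.1]
hasp nominal [ 0.51125193 -0.16472492  0.103     ] lid_push [ 0.55107816 -0.08734583  0.16810699]
bow top [0.55261609 0.15580291 0.08498587] 0.00011198181820162306
L 0.082 [ 0.5148319 -0.1275094] in box -0.0965 0.0362
L 0.09 [ 0.50935337 -0.13832985] in box -0.1036 0.0264
L 0.098 [ 0.50387484 -0.14915031] in box -0.1108 0.0166
R 0.082 [ 0.52182484 -0.16507015] in box -0.0956 -0.002
R 0.09 [ 0.51625419 -0.17539582] in box -0.1028 -0.0113
R 0.098 [ 0.51068354 -0.18572148] in box -0.1099 -0.0206
rack [[0.5943, 0.0725], [0.5492, 0.0649], [0.537, 0.2473], [0.6092, 0.2638]]
leg [0.5566452  0.14233653 0.045     ]
leg [0.55514622 0.17873896 0.045     ]
```

carry_out(
  motion=[
    [[0.27,-0.669,0.03],-0.95],
    [[0.27,-0.669,0.03],-0.95],
    [[0.27,-0.669,0.03],-0.95],
    [[0.27,-0.669,0.03],-0.95],
    [[0.27,-0.669,0.03],-0.95],
    [[0.27,-0.669,0.03],-0.95],
    [[0.27,-0.669,0.03],-0.95],
    [[0.27,-0.669,0.03],-0.95],
    [[0.27,-0.669,0.03],-0.95],
    [[0.27,-0.669,0.03],-0.95],
    [[0.27,-0.669,0.03],-0.95],
    [[0.27,-0.669,0.03],-0.95],
    [[0.27,-0.669,0.03],-0.95],
    [[0.27,-0.669,0.03],-0.95],
    [[0.27,-0.669,0.03],-0.95],
    [[0.27,-0.669,0.03],-0.95],
    [[0.27,-0.669,0.03],-0.95],
  ],
  grip=1,
  squeeze=20,
)

```text
time: 1.85
position: [0.5564, -0.0853, 0.2521]
tool_rot: [-3.131, -0.256, 0.002]
ft_force: [0.6, 0.4, 0.4]
grip_width: 0.005
```

carry_out(
  motion=[
    [[0.008,0.001,-0.035],0],
    [[0.008,0.001,-0.07],0],
    [[0.008,0.001,-0.08],0],
    [[0.007,0.001,-0.088],0],
    [[0.005,0.001,-0.096],0],
    [[0.003,0.0,-0.104],0],
    [[0.001,0.0,-0.112],0],
    [[-0.001,0.0,-0.12],0],
    [[-0.002,0.0,-0.127],0],
    [[-0.003,-0.001,-0.134],0],
    [[-0.004,-0.001,-0.14],0],
    [[-0.004,-0.001,-0.144],0],
    [[-0.004,-0.001,-0.146],0],
    [[-0.004,-0.001,-0.147],0],
  ],
)

```text
time: 3.25
position: [0.5525, -0.0867, 0.1053]
tool_rot: [3.131, 0.257, -0.001]
ft_force: [-0.5, 0.3, 1.2]
grip_width: 0.005
```

carry_out(
  motion=[
    [[0,0,-0.001],0],
    [[0,0,-0.002],0],
    [[0,0,-0.003],0],
    [[0,0,-0.003],0],
  ],
)

```text
time: 3.65
position: [0.5526, -0.0867, 0.1044]
tool_rot: [-3.13, -0.257, 0.0]
ft_force: [-6.0, 1.2, 12.1]
grip_width: 0.009
```

carry_out(
  motion=[
    [[0,0,0.05],0],
    [[0,0.01,0.1],0],
    [[0,0.05,0.12],-0.11],
    [[0,0.1,0.12],-0.11],
    [[0,0.15,0.12],-0.11],
    [[0,0.2,0.1],-0.11],
    [[0,0.242,0.08],-0.11],
    [[0,0.242,0.08],-0.11],
    [[0,0.242,0.08],-0.11],
  ],
  grip=0.08,
)

```text
time: 4.55
position: [0.5521, 0.1565, 0.1817]
tool_rot: [3.139, 0.09, -0.002]
ft_force: [-0.0, -1.0, 0.7]
grip_width: 0.456
```

```bash
python3 - <<'E'
from h import *
grab('scene');p,K,X=grab('wrist','w1.png'); grab('side')
a=load('side')[0][190:370,230:470]; 
b=load('scene')[0][125:325,180:445]
B=cv2.resize(a,(400,300),interpolation=cv2.INTER_CUBIC);C=cv2.resize(b,(400,300),interpolation=cv2.INTER_CUBIC)
s=get_state();print(s['position'],s['tool_rot'])
q=proj(K,X,(.5526,.1558,.082),True);print(q)
u,v=int(q[0]),int(q[1]); w=p[max(v-100,0):v+50,max(u-100,0):u+100]; print(max(u-100,0),max(v-100,0),w.shape)
cv2.imwrite('pics/m1.png',np.vstack([np.hstack([B,C]),np.hstack([cv2.resize(p,(400,300)),cv2.resize(w,(400,300),interpolation=cv2.INTER_CUBIC)])]))
E
```

```text
[0.55358751 0.15336606 0.1833499 ] [3.14027333e+00 8.01879456e-02 2.35822349e-03]
(np.float64(319.3908952321566), np.float64(234.42838102722283))
219 134 (150, 200, 3)
```

View pics/m1.png

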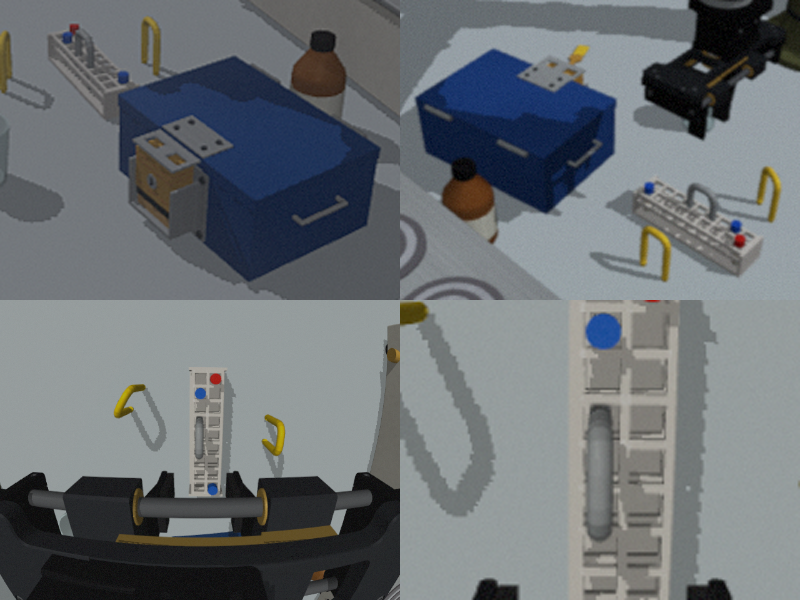

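The lid is shut flush in both fixed views. In the wrist view the shackle runs straight from about pixel (319,187) to (319,253). I'll refine the grasp numerically.

```bash
python3 - <<'E'
from h import *
p,K,X=load('wrist')
g=p.astype(int); 
# grey bar: darker than the rack; centre columns per row
for v in range(196,254,6):
    row=g[v,300:340].mean(1); print(v,row[8:30].astype(int).tolist())
print(onz(K,X,319,192,.077,True),onz(K,X,319,250,.077,True))
for y in (.1318,.1558,.1798): print(y,[np.round(proj(K,X,(.5526,y,z),True),1) for z in (.082,.066,.045)])
E
```

```text
196 [161, 163, 147, 151, 145, 106, 101, 105, 99, 100, 96, 93, 90, 87, 84, 77, 73, 100, 123, 123, 105, 158]
202 [164, 163, 138, 113, 109, 108, 113, 121, 122, 121, 119, 116, 113, 108, 98, 90, 80, 86, 106, 107, 104, 155]
208 [160, 164, 146, 138, 127, 114, 124, 131, 134, 140, 135, 130, 124, 120, 113, 102, 90, 94, 123, 122, 113, 123]
214 [163, 163, 134, 115, 114, 111, 125, 132, 132, 133, 135, 132, 126, 119, 113, 102, 88, 94, 122, 123, 111, 121]
220 [165, 162, 150, 117, 96, 113, 127, 132, 135, 132, 136, 131, 126, 117, 112, 101, 83, 76, 95, 90, 111, 125]
226 [165, 166, 163, 143, 116, 113, 124, 126, 130, 131, 127, 127, 121, 114, 103, 96, 85, 98, 122, 119, 123, 123]
232 [164, 162, 157, 136, 117, 112, 123, 130, 128, 129, 127, 125, 119, 115, 105, 95, 81, 87, 122, 112, 129, 124]
238 [160, 162, 144, 124, 114, 109, 121, 124, 127, 126, 125, 124, 122, 113, 99, 90, 83, 99, 122, 111, 152, 161]
244 [161, 162, 145, 113, 97, 106, 115, 120, 121, 119, 116, 117, 112, 108, 99, 88, 80, 94, 116, 119, 138, 158]
250 [163, 164, 163, 157, 130, 84, 96, 101, 102, 97, 94, 92, 91, 82, 78, 68, 84, 119, 125, 121, 125, 125]
[0.55068506 0.18637579 0.077     ] [0.55302682 0.14213176 0.077     ]
0.1318 [array([317.7, 265.1]), array([317.8, 258. ]), array([317.9, 249.7])]
0.1558 [array([319.4, 234.4]), array([319.4, 228.8]), array([319.4, 222.2])]
0.1798 [array([321.2, 202.3]), array([321.1, 198.3]), array([321. , 193.7])]
```

carry_out(
  motion=[
    [[0,0.001,-0.03],0],
    [[0,0.001,-0.06],0],
    [[0,0.001,-0.08],0],
    [[0,0.001,-0.08],0],
    [[0,0.001,-0.08],0],
  ],
)

```text
time: 5.2
position: [0.5536, 0.1552, 0.1036]
tool_rot: [-3.14, -0.081, -0.002]
ft_force: [1.3, 0.3, 1.5]
grip_width: 0.46
```

carry_out(
  motion=[
    [[-0.0015,0.002,-0.015],0],
    [[-0.0015,0.002,-0.03],0],
    [[-0.0015,0.002,-0.04],0],
    [[-0.0015,0.002,-0.0455],0],
    [[-0.0015,0.002,-0.0455],0],
  ],
)

```text
time: 5.7
position: [0.5504, 0.1581, 0.0558]
tool_rot: [3.139, 0.085, -0.003]
ft_force: [0.1, 0.4, 0.0]
grip_width: 0.459
```

carry_out(
  motion=[
    [[0,0,0],0],
    [[0,0,0],0],
    [[0,0,0],0],
    [[0,0,0],0],
    [[0,0,0],0],
    [[0,0,0],0],
  ],
  grip=1,
  squeeze=45,
)

```text
time: 6.3
position: [0.5514, 0.1584, 0.0573]
tool_rot: [-3.14, -0.085, -0.001]
ft_force: [-1.3, -0.8, 0.9]
grip_width: 0.105
```

carry_out(
  motion=[
    [[0,0,0.03],0],
    [[0,0,0.07],0],
    [[0,0,0.11],0],
    [[0,0,0.15],0],
    [[-0.005,-0.04,0.15],0.02],
    [[-0.01,-0.09,0.15],0.04],
    [[-0.015,-0.135,0.15],0.06],
    [[-0.02,-0.18,0.15],0.08],
    [[-0.03,-0.225,0.15],0.1],
    [[-0.035,-0.27,0.15],0.107],
    [[-0.04,-0.31,0.15],0.107],
    [[-0.04,-0.323,0.15],0.107],
    [[-0.04,-0.323,0.15],0.107],
    [[-0.04,-0.323,0.15],0.107],
    [[-0.04,-0.323,0.15],0.107],
  ],
)

```text
time: 7.8
position: [0.5115, -0.1625, 0.2068]
tool_rot: [-3.13, -0.257, 0.001]
ft_force: [0.9, 0.3, -1.0]
grip_width: 0.101
```

```bash
python3 - <<'E'
from h import *
grab('wrist');grab('scene');grab('side')
s=get_state();print(s['time'],s['position'],s['tool_rot'],s['ft_force'],s['grip_width'])
out=[]
P=(.5113,-.1647,.125)
for n,f,z in (('side',0,4),('scene',0,4),('wrist',1,2)):
    p,K,X=load(n);q=proj(K,X,P,f);w,h=400//z,300//z; u,v=int(q[0]-w/2),int(q[1]-h/2)
    if f: v-=0
    u=max(0,min(u,640-w));v=max(0,min(v,480-h)); print(n,u,v,z,q); out.append(cv2.resize(p[v:v+h,u:u+w],(400,300),interpolation=cv2.INTER_CUBIC))
out.append(cv2.resize(load('wrist')[0],(400,300)))
cv2.imwrite('pics/m2.png',np.vstack([np.hstack(out[:2]),np.hstack(out[2:])]))
E
```

```text
7.95 [ 0.5115412  -0.16312703  0.20696012] [-3.13080530e+00 -2.56618826e-01  1.98241667e-04] [-0.01225896  0.99016937 -1.99283042] 0.10134788822881557
side 279 231 4 (np.float64(329.97081844592327), np.float64(268.62590536175645))
scene 235 124 4 (np.float64(285.565990929279), np.float64(162.11990305516034))
wrist 219 171 2 (np.float64(319.1060323020405), np.float64(246.6949571474098))
```

View pics/m2.png

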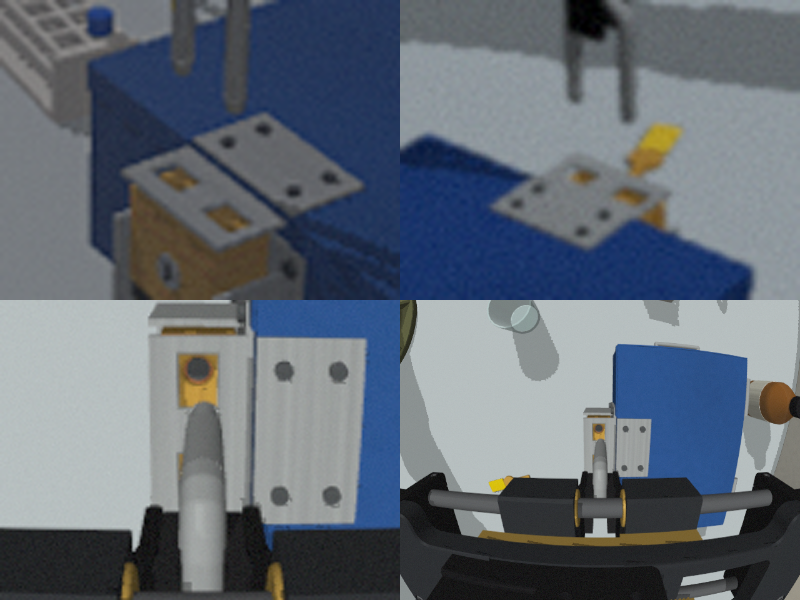

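The tips and both hasp holes are visible: tips at side crop (184,70) and (236,110), holes at (179,179) and (228,218). The wrist view shows the +y bore through its slot at (198,69) in the crop, toward the slot's far end.

```bash
python3 - <<'E'
from h import *
S=load('scene')[1:];D=load('side')[1:];Wr=load('wrist')[1:]
sd=lambda u,v:((u+.5)/4-.5+279,(v+.5)/4-.5+231)
sc=lambda u,v:((u+.5)/4-.5+235,(v+.5)/4-.5+124)
wr=lambda u,v:((u+.5)/2-.5+219,(v+.5)/2-.5+171)
s=get_state();T=s['position'];yaw=.1609;c,sn=np.cos(yaw),np.sin(yaw)
def bx(P,o): d=np.asarray(P)-o; return np.round(1e3*np.array([c*d[0]+sn*d[1],-sn*d[0]+c*d[1],d[2]]),1)
t=[];h=[]
for n,a,b in (('tip+',(175,97),(184,68)),('tip-',(228,118),(236,109))):
    P,e=tri(ray(*S,*sc(*a)),ray(*D,*sd(*b)));t.append(P);print(n,P.round(4),'err',round(e,4),'rel TCP box axes mm',bx(P,T))
for n,a,b in (('hole+',(183,176),(179,179)),('hole-',(232,194),(228,218))):
    P,e=tri(ray(*S,*sc(*a)),ray(*D,*sd(*b)));h.append(P);print(n,P.round(4),round(e,4),'scene',onz(*S,*sc(*a),.103).round(4),'side',onz(*D,*sd(*b),.103).round(4))
print('hole+ wrist',onz(*Wr,*wr(197.5,80),.103,True))
for z in (.086,.090,.094,.098):
    print('bore+ wrist',z,onz(*Wr,*wr(198,69),z,True).round(4),'rel hole',bx(onz(*Wr,*wr(198,69),z,True),onz(*Wr,*wr(197.5,80),.103,True)))
d=t[0]-t[1];print('tip yaw',np.arctan2(-d[0],d[1]),np.linalg.norm(d)); d=h[0]-h[1];print('hole yaw',np.arctan2(-d[0],d[1]),np.linalg.norm(d))
print('move box axes', bx((h[0]+h[1])/2,(t[0]+t[1])/2), 'world',((h[0]+h[1])/2-(t[0]+t[1])/2).round(4))
E
```

```text
tip+ [ 0.5115 -0.1688  0.1653] err 0.0254 rel TCP box axes mm [ -1.   -5.6 -41.7]
tip- [ 0.513  -0.1603  0.148 ] err 0.0266 rel TCP box axes mm [  1.9   2.6 -58.9]
hole+ [ 0.5095 -0.1688  0.1106] 0.0231 scene [ 0.5133 -0.1817  0.103 ] side [ 0.5069 -0.1491  0.103 ]
hole- [ 0.51   -0.1623  0.094 ] 0.0271 scene [ 0.5059 -0.1472  0.103 ] side [ 0.5127 -0.185   0.103 ]
hole+ wrist [ 0.50677275 -0.14465685  0.103     ]
bore+ wrist 0.086 [ 0.5067 -0.1439  0.086 ] rel hole [  0.1   0.7 -17. ]
bore+ wrist 0.09 [ 0.5066 -0.1432  0.09  ] rel hole [  0.1   1.5 -13. ]
bore+ wrist 0.094 [ 0.5065 -0.1424  0.094 ] rel hole [ 0.1  2.3 -9. ]
bore+ wrist 0.098 [ 0.5064 -0.1416  0.098 ] rel hole [ 0.2  3.1 -5. ]
tip yaw 2.9621761315380013 0.01931946710148441
hole yaw 3.065800273888896 0.017875723704905686
move box axes [ -2.6  -0.6 -54.3] world [-0.0025 -0.001  -0.0543]
```

```bash
python3 - <<'E'
from h import *
S=load('scene')[1:];D=load('side')[1:];Wr=load('wrist')[1:]
sd=lambda u,v:((u+.5)/4-.5+279,(v+.5)/4-.5+231)
sc=lambda u,v:((u+.5)/4-.5+235,(v+.5)/4-.5+124)
s=get_state();T=s['position'];yaw=.1609;c,sn=np.cos(yaw),np.sin(yaw)
def bx(P,o): d=np.asarray(P)-o; return np.round(1e3*np.array([c*d[0]+sn*d[1],-sn*d[0]+c*d[1],d[2]]),1)
t=[];h=[]
for n,a,b in (('tip+',(228,118),(184,68)),('tip-',(175,97),(236,109))):
    P,e=tri(ray(*S,*sc(*a)),ray(*D,*sd(*b)));t.append(P);print(n,P.round(4),'err',round(e,4),'rel TCP box axes mm',bx(P,T))
for n,a,b in (('hole+',(232,194),(179,179)),('hole-',(183,176),(228,218))):
    P,e=tri(ray(*S,*sc(*a)),ray(*D,*sd(*b)));h.append(P);print(n,P.round(4),round(e,4),'rel TCP',bx(P,T))
d=t[0]-t[1];print('tip yaw',np.arctan2(-d[0],d[1]),np.linalg.norm(d)); d=h[0]-h[1];print('hole yaw',np.arctan2(-d[0],d[1]),np.linalg.norm(d))
print('move box axes', bx((h[0]+h[1])/2,(t[0]+t[1])/2), 'hole+ wrist rel TCP',bx((.50677,-.14466,.103),T))
E
```

```text
tip+ [ 0.5095 -0.1452  0.1568] err 0.0003 rel TCP box axes mm [  0.9  18.  -50.1]
tip- [ 0.5149 -0.1838  0.1565] err 0.0001 rel TCP box axes mm [  0.  -20.9 -50.4]
hole+ [ 0.5065 -0.1479  0.1027] 0.0019 rel TCP [  -2.5   15.9 -104.3]
hole- [ 0.5129 -0.1831  0.102 ] 0.0014 rel TCP [  -1.8  -19.9 -105. ]
tip yaw 0.13843475435499544 0.0389998310783822
hole yaw 0.18006966331530774 0.03582815661342108
move box axes [ -2.6  -0.6 -54.3] hole+ wrist rel TCP [  -1.8   19.  -104. ]
```

```bash
python3 - <<'E'
from h import *
p,K,X=load('wrist');T=get_state()['position'];yaw=.1609;c,sn=np.cos(yaw),np.sin(yaw)
def bx(P,o): d=np.asarray(P)-o; return np.round(1e3*np.array([c*d[0]+sn*d[1],-sn*d[0]+c*d[1],d[2]]),1)
wr=lambda u,v:((u+.5)/2-.5+219,(v+.5)/2-.5+171)
print('tip outer',bx(onz(K,X,*wr(204,104),.155,True),T))
print('cam',bx(X[:3,3],T))
cv2.imwrite('pics/w3.png',cv2.resize(p[185:265,280:360],(600,600),interpolation=cv2.INTER_CUBIC))
E
```

```text
tip outer [  0.5  22.9 -52. ]
cam [-1.000e-01  7.600e+01  1.615e+02]
```

View pics/w3.png

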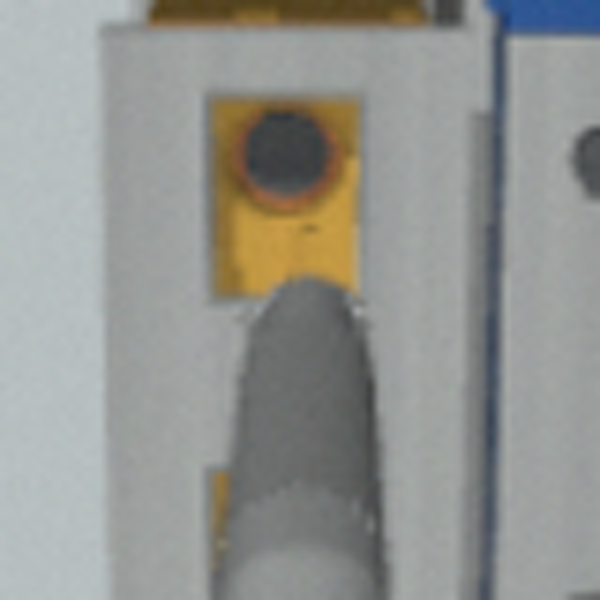

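```bash
python3 - <<'E'
from h import *
p,K,X=load('wrist');T=get_state()['position'];yaw=.1609;c,sn=np.cos(yaw),np.sin(yaw)
def bx(P,o): d=np.asarray(P)-o; return np.round(1e3*np.array([c*d[0]+sn*d[1],-sn*d[0]+c*d[1],d[2]]),1)
wr=lambda u,v:((u+.5)/7.5-.5+280,(v+.5)/7.5-.5+185)
f=lambda u,v,z:bx(onz(K,X,*wr(u,v),z,True),T)
print('tip outer',f(309,275,.155),f(309,275,.157))
print('hole ctr',f(285.5,196.5,.103),'edges',f(210,95,.103),f(361,298,.103))
for z in (.09,.0944,.098): print('bore',z,f(287,155,z),'ring',f(287,101,z)[1],f(287,210,z)[1])
E
```

```text
tip outer [  0.5  23.8 -52. ] [  0.5  24.3 -50. ]
hole ctr [  -1.7   19.  -104. ] edges [  -9.   29. -104.] [   5.8    8.8 -104. ]
bore 0.09 [  -1.6   20.5 -117. ] ring 26.1 14.8
bore 0.0944 [  -1.6   21.4 -112.6] ring 26.9 15.7
bore 0.098 [  -1.5   22.1 -109. ] ring 27.5 16.5
```

carry_out(
  motion=[
    [[-0.0025,0.001,0],0],
    [[-0.0025,0.001,-0.02],0],
    [[-0.0025,0.001,-0.035],0],
    [[-0.0025,0.001,-0.042],0],
    [[-0.0025,0.001,-0.047],0],
    [[-0.0025,0.001,-0.051],0],
    [[-0.0025,0.001,-0.054],0],
    [[-0.0025,0.001,-0.055],0],
    [[-0.0025,0.001,-0.055],0],
  ],
)

```text
time: 8.85
position: [0.5089, -0.1637, 0.1522]
tool_rot: [3.131, 0.252, 0.001]
ft_force: [-0.3, 0.5, -1.8]
grip_width: 0.1
```

carry_out(
  motion=[
    [[0,0,-0.002],0],
    [[0,0,-0.004],0],
    [[0,0,-0.006],0],
    [[0,0,-0.007],0],
    [[0,0,-0.008],0],
    [[0,0,-0.008],0],
  ],
)

```text
time: 9.45
position: [0.5086, -0.1636, 0.1439]
tool_rot: [3.131, 0.253, -0.0]
ft_force: [-0.3, -0.7, -1.4]
grip_width: 0.098
```

carry_out(
  motion=[
    [[0,0,-0.001],0],
    [[0,0,-0.002],0],
    [[0,0,-0.003],0],
    [[0,0,-0.004],0],
    [[0,0,-0.004],0],
  ],
)

```text
time: 9.95
position: [0.5093, -0.1636, 0.1406]
tool_rot: [3.131, 0.253, 0.002]
ft_force: [-0.8, 0.9, 2.7]
grip_width: 0.106
```

carry_out(
  motion=[
    [[0,0,-0.001],0],
    [[0,0,-0.002],0],
    [[0,0,-0.003],0],
    [[0,0,-0.003],0],
  ],
)

```text
time: 10.35
position: [0.5091, -0.1636, 0.1372]
tool_rot: [3.131, 0.253, 0.001]
ft_force: [0.0, 1.7, 4.4]
grip_width: 0.101
```

carry_out(
  motion=[
    [[0,0,-0.001],0],
    [[0,0,-0.002],0],
    [[0,0,-0.003],0],
    [[0,0,-0.004],0],
    [[0,0,-0.005],0],
    [[0,0,-0.005],0],
  ],
)

```text
time: 10.95
position: [0.5092, -0.1636, 0.1327]
tool_rot: [-3.131, -0.253, -0.002]
ft_force: [-0.5, 0.7, 5.9]
grip_width: 0.102
```

carry_out(
  motion=[
    [[0,0,-0.001],0],
    [[0,0,-0.002],0],
    [[0,0,-0.003],0],
    [[0,0,-0.004],0],
    [[0,0,-0.005],0],
    [[0,0,-0.005],0],
  ],
)

```text
time: 11.55
position: [0.5095, -0.1635, 0.1281]
tool_rot: [-3.131, -0.253, -0.003]
ft_force: [-0.6, 2.0, 9.2]
grip_width: 0.101
```

carry_out(
  motion=[
    [[0,0,-0.001],0],
    [[0,0,-0.002],0],
    [[0,0,-0.003],0],
    [[0,0,-0.003],0],
  ],
)

```text
time: 11.95
position: [0.5099, -0.1635, 0.1256]
tool_rot: [-3.131, -0.253, -0.004]
ft_force: [-0.9, 1.6, 11.8]
grip_width: 0.1
```

carry_out(
  motion=[
    [[0,0,-0.001],0],
    [[0,0,-0.002],0],
    [[0,0,-0.002],0],
  ],
)

```text
time: 12.25
position: [0.5101, -0.1634, 0.1237]
tool_rot: [-3.131, -0.253, -0.005]
ft_force: [-0.7, 2.2, 12.3]
grip_width: 0.105
```

carry_out(
  motion=[
    [[0,0,-0.001],0],
    [[0,0,-0.0015],0],
    [[0,0,-0.0015],0],
  ],
)

```text
time: 12.55
position: [0.5093, -0.1635, 0.1212]
tool_rot: [-3.131, -0.253, -0.002]
ft_force: [0.6, 1.9, 6.8]
grip_width: 0.098
```

carry_out(
  motion=[
    [[0,0,-0.0005],0],
    [[0,0,-0.0005],0],
    [[0,0,-0.0005],0],
  ],
)

```text
time: 12.85
position: [0.5093, -0.1635, 0.1206]
tool_rot: [-3.131, -0.253, -0.002]
ft_force: [0.5, 0.5, 7.1]
grip_width: 0.103
```

carry_out(
  motion=[
    [[0,0,0.0005],0],
    [[0,0,0.001],0],
    [[0,0,0.0015],0],
    [[0,0,0.002],0],
    [[0,0,0.002],0],
  ],
)

```text
time: 13.35
position: [0.5088, -0.1635, 0.1221]
tool_rot: [-3.131, -0.253, -0.0]
ft_force: [0.5, 2.2, 4.1]
grip_width: 0.1
```

carry_out(
  motion=[
    [[0,0,0.0005],0],
    [[0,0,0.001],0],
    [[0,0,0.001],0],
  ],
)

```text
time: 13.65
position: [0.5084, -0.1633, 0.1225]
tool_rot: [-3.131, -0.253, 0.001]
ft_force: [1.1, 2.2, -0.7]
grip_width: 0.102
```

The force drop and then the stiff hold when easing upward both point to a click. I'll release and see whether it stays down.

carry_out(
  motion=[
    [[0,0,0],0],
    [[0,0,0],0],
    [[0,0,0],0],
    [[0,0,0],0],
    [[0,0,0],0],
    [[0,0,0],0],
  ],
  grip=0.4,
)

```text
time: 14.25
position: [0.5086, -0.1638, 0.1231]
tool_rot: [3.131, 0.252, -0.0]
ft_force: [0.1, -0.0, 0.2]
grip_width: 0.294
```

carry_out(
  motion=[
    [[0,0,0.01],0],
    [[0,0,0.03],0],
    [[0,0,0.06],0],
    [[-0.02,0.02,0.1],0],
    [[-0.02,0.06,0.12],0],
    [[-0.02,0.1,0.12],0],
    [[-0.02,0.14,0.12],0],
    [[-0.02,0.16,0.12],0],
    [[-0.02,0.16,0.12],0],
    [[-0.02,0.16,0.12],0],
  ],
)

```text
time: 15.25
position: [0.4888, -0.0044, 0.2436]
tool_rot: [3.131, 0.253, 0.001]
ft_force: [-0.3, 0.1, -0.6]
grip_width: 0.301
```

```bash
python3 - <<'E'
from h import *
grab('scene');grab('side')
s=get_state();print(s['time'],s['position'],s['ft_force'],s['grip_width'])
out=[]
P=(.509,-.1637,.125)
for n in ('side','scene'):
    p,K,X=load(n)
    q=proj(K,X,P);w,h=100,75; u,v=int(q[0]-w/2),int(q[1]-h/2); print(n,u,v)
    for z in (.1445,.165):
        print(' bow-top pixel for top z',z,((np.array(proj(K,X,(.509,-.1637,z)))-(u,v)+.5)*4-.5).round(0))
    out.append(cv2.resize(p[v:v+h,u:u+w],(400,300),interpolation=cv2.INTER_CUBIC)); out.append(cv2.resize(p,(400,300)))
cv2.imwrite('pics/m4.png',np.vstack([np.hstack(out[::2]),np.hstack(out[1::2])]))
E
```

```text
15.35 [ 0.48884608 -0.00555888  0.24345627] [0.90505835 0.52672386 0.40247613] 0.3016812646632474
side 278 231
 bow-top pixel for top z 0.1445 [205. 113.]
 bow-top pixel for top z 0.165 [206.  72.]
scene 236 124
 bow-top pixel for top z 0.1445 [203. 124.]
 bow-top pixel for top z 0.165 [202.  93.]
```

View pics/m4.png

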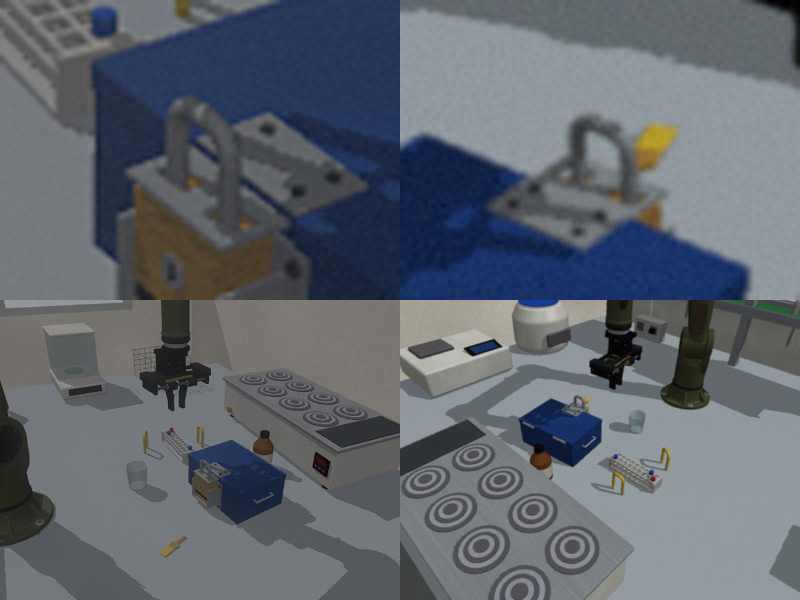

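The shackle stays down unaided. The bow top sits near (205,110) in the side crop and (203,122) in the scene crop. That matches the seated height of about 0.145 m, not the 0.165 m expected if it had sprung back. The lid is flush and nothing else has moved.

```bash
python3 -c "
from h import *
print(ticket.close_job())"
```

```text
the job is handed in; nothing more can be done
None
```

The box is locked and the job is handed in at about 15 s on the robot's clock.

- **Lid:** I pushed it shut until it met a hard stop at about 12 N, with the fingertip at z ≈ 0.104 m. Both fixed cameras showed it flush.
- **Shackle:** I fetched the bare steel one from the rack, put it down through both hasp holes and pressed in small steps. The resistance rose to 12.3 N, then dropped to about 7 N. I added 0.5 mm more to check. Easing back up about 3 mm, the shackle rose only about 2 mm, then held stiffly and the force fell to zero.
- **After release:** The shackle stayed down with the robot clear of it. Its top was at z ≈ 0.145 m, where 25 mm of depth should put it; had it sprung back it would be near 0.165 m. The other things looked untouched.

**What was uncertain:** Camera estimates of the hasp position disagreed by 1–2 mm, and I used a value between them. I judged the click from force and height only, and could not check the two pawls separately.

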